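Snap a vial shut in the bench capping pliers

ROBOT

A 6-joint arm with a two-finger parallel gripper is mounted at the origin on the work surface. World frame = base frame: x ahead of the robot, y to its left, z up, the work surface at z = 0. Lengths are in m, angles in rad, forces in N, time in s.
With the tool pointing down it reaches from about 0.425 to 0.95 m from the base axis. Payload 3.5 kg.
Tool frame: the origin (TCP) lies at the very end of the fingers, on their centre line; the grasp point (between the pads) lies ctrl.grip_point_offset behind it (ctrl.grip_point_offset is the distance from the TCP to the grasp point, in m); z points along the fingers, y is the direction in which the jaws open and shut (so a half turn about z gives the same grasp; the last joint's range is limited). The gripper opens to 85 mm and grips with 20 to 120 N. Pads are 22 mm wide; open, the fingers measure 114 mm over their backs; the gripper's body (76 mm by 85 mm) begins 54 mm behind the grasp point. The pads swing forward as they close: fully open they stand 13 mm farther back than shut.
Start: joints at [-1.289, 0.286, 1.577, -0, 1.279, -0.15], TCP at [0.283, -0.613, 0.209] pointing down, gripper open.
Joint ranges: [-2.77, 2.77], [-0.9, 2.22], [0.21, 2.48], [-1.53, 4.67], [0.24, 2.81], [-2.84, 2.84]. Speed limits (rad/s): [2.79, 2.79, 3.14, 3.14, 3.14, 3.14].

INTERFACE

Orientations are given as a unit quaternion [x, y, z, w].
In Python, from plant import ctrl gives the robot as it stands.
- The arm moves only by the tool servo_tool, never from a script. Its argument "increments" is a list of rows, each a list of 5 numbers: the opening, from 0 (shut) to 1 (fully open), then the shift along the world's x, y, z in units of 40 mm (1.0 is 40 mm), then the turn about the world's z in units of 5 degrees (1.0 is 5 degrees). A call has exactly 10 rows; each row is the pose to reach, as a shift and turn from the pose measured when the call began; what a row does not reach only later rows make up. A row lasts 1/12 s, in which the tool goes at most 41.7 mm and 7.16 degrees, less where a joint would pass 70% of its speed; a pose out of reach is approached as far as the arm can. A call with a gripper value outside its range is refused whole. The fingers move at their own pace and stop on an object; "grip_force" is the grip in N (left out, the last holds). Time passes only in rows, so rows that repeat a pose let the fingers close, or fill a call up. It gives the time, the measured TCP pose, the force and the opening at its end, in the units of the state.
- ctrl.get_state(): the state, without advancing time (a new reading comes with each control period).
- ctrl.read_camera(name): name is "scene" or "top" or "wrist"; returns a dict with "frame" (400x640x3 uint8, red, green, blue), "K" (3x3 intrinsics, pixels), "extrinsics" (4x4, takes a point from camera to world coordinates). Camera axes: x right, y down, z forward; pixel columns grow to the right and rows downward; lengths in m; the calibration is good to about 2 mm. A picture is of the moment at which its call begins. There is no depth.
- ctrl.sign_off(): hands the job in, once; it reports no verdict.
Trained networks look in a picture, given as the dict that the camera call returned (one of the last four; its "shot" number tells which), for a name from the list of things; names that differ only in an ending like _2 or _b are one class to them, and where a whole thing is asked for, a point or a joint stands for the part that bears it (a point fixed in the world has none). Each returns a list of dicts, best first, with "conf" (0 to 1); they miss things now and then, are a little off and sometimes report something else, mostly with a low value. They report only what shows in the picture. A call takes as long as a camera call. They do not tell look-alikes from the thing itself.
- ctrl.masks_of(picture, query): "region" (400x640 bool, what is visible of it) and "extent" ([left, top, right, bottom] in pixels, round what is visible of it).
- ctrl.landmark_of(picture, query): "centre" ([row, column] in pixels: a listed point, or the origin of a listed thing).
The state is a dict: "time": time; "qpos": joint angles; "dq": joint speeds; "joint_efforts": joint torques, N m; "eef_pos": TCP position; "tcp_rot": TCP orientation; "contact_force": force on the tool from outside, world axes, zero at the start; "wrist_torque": the same for the moment, N m; "opening": opening from 0.0 (shut) to 1.0 (fully open).
Only numpy, scipy, OpenCV 4.12 (cv2) and the standard library are available. Lean on these libraries where they do the work, as an engineer would, in place of code of your own. Each camera call takes 0.05 s, during which the arm holds its last target. There are 200 camera calls.

TASK

Take the vial whose cap still sits high from the rack and stand it fully down in the round nest of the bench capping pliers. Then gently press the pliers' upper arm down until the cap clicks fully home, and let the arm spring back up. Only the pliers may push the cap on, never load the glass hard, leave the vial standing in the nest and the other things undisturbed.

Things in the scene. Friction and masses are not known exactly. Their poses are not given: they have to be found in the camera images.
- vial: The vial to close: amber glass, 28 mm diameter (foot bevelled to 24) up to 46 mm, then a 17 mm neck; 70 mm tall with its white cap perched high (64 mm once shut), 55 to 100 g. Origin: centre of its foot; z up. It stands in one of the rack's three pockets. Grip the glass 25 to 42 mm above the foot, not the cap. The two other vials in the rack are the same but shut (64 mm tall).
- cap (a joint): Travel of the vial's cap down onto the neck, m: 0 perched high, 0.006 snapped home against a hard stop. It resists with about 20 N at first, falling to nothing at 3 mm; from there it snaps home by itself and stays.
- cap_top (a point): Centre of the top of the vial's cap (22 mm diameter, 12 mm high), 70 mm above the vial's foot while perched high.
- rack: Fixed white block, 200 mm (its x) by 60 mm (its y) by 20 mm high, origin at the centre of its underside. Three round pockets, 30 mm wide, in a row along its x at -62, 0 and +62 mm; their floor is 6 mm above the bench. A vial stands in each.
- vial_b: A shut vial in the rack, not to be disturbed. Origin: centre of its foot.
- vial_c: A second shut vial in the rack, not to be disturbed. Origin: centre of its foot.
- stand: Fixed base of the capping pliers: white plate 100 mm (x) by 205 mm (y, from -145 to +60 mm), 10 mm thick, origin on the bench under the nest's axis, z up. The pliers lie along its y: hinge between two upright cheeks at y = -100 mm, nest at y = 0, fixed lower grip at y = 48 to 116 mm (26 mm high). The cheeks reach z = 114 mm.
- nest (a point): Centre of the floor of the nest, 10 mm above the bench. The nest is a square aluminium block of 50 mm with a round pocket 31 mm wide, chamfered by 2 mm, 14 mm deep: its rim is 24 mm above the bench. The point's axes are the stand's.
- hinge (a point): Middle of the hinge axis of the pliers' upper arm, 98 mm above the bench at y = -100 mm of the stand; the axis runs along the stand's x.
- lever (a joint): Angle of the pliers' upper arm, rad: 0 open, leaning 10 degrees back beyond upright, away from the nest; 1.745 level over the nest; at most 1.95. A spring (0.12 to 0.25 N m) opens it when let go. Closing, its end swings from above the hinge over towards +y of the stand and down. With the vial in the nest the cap clicks between about 1.65 and 1.85 rad, depending on the pad.
- grip (a point): Point on the outer face (upper face when closed) of the upper arm's rubber grip, 170 mm from the hinge and 9 mm off the arm's centre line. The grip is 26 mm wide and 18 mm thick, from 125 to 210 mm from the hinge. The point's y points along the arm to its end, its z out of the outer face. Pressed here, about 12 to 15 N makes the cap click.
- tipbox: Blue box with clear lid, 85 x 120 x 67 mm, not to be disturbed. Origin: centre of its underside.
- timer: Flat grey bench timer, 60 x 75 x 20 mm, not to be disturbed. Origin: centre of its underside.
- pad_root (a point): Point on the upper arm's centre line, 100 mm from the hinge, above the black domed pad that presses the cap. The pad hangs on a set screw: its lowest point is 14 to 28 mm from this point on the arm's inner side (-z of the point), set differently each time and not measured, so the press must be felt.
Mind the look-alikes: they are no part of the job. Leave any blue look-alike of the vial alone.

How it is judged:
By the outcome, as a careful person would: the job done as asked, in the order asked, and still so for the second after the job is handed in, with the robot touching nothing.
It also fails if it takes over 72 s, if anything falls off the work surface, if the arm or the gripper's body presses on something with over 40 N, if the wrist force passes 120 N, or if a joint passes its speed limit or range.

## Working session

There is one attempt and no reset: what is moved stays moved. The work goes in short steps, Python scripts to look and compute and a tool call to move; the robot and the scene stay as the last step left them, time stands still between calls to the robot, and variables do not carry over. Pictures are saved under pics/ and viewed, about 8 in all and at most 12, crops included, and the job is handed in when it is done.

Besides the shell and the picture viewer there is one more tool, called after ">>>" in YAML: its name, and indented under it one key for each argument. servo_tool: Moves the arm, as the interface text tells. Its arguments: {"type":"object","properties":{"increments":{"type":"array"},"grip_force":{"type":"number"}},"required":["increments"]}

```bash
mkdir -p pics; ls
cat > h.py <<'E'
import numpy as np, cv2
from plant import ctrl
def shot(n,fn=None):
    p=ctrl.read_camera(n)
    if fn: cv2.imwrite('pics/'+fn,p['frame'][:,:,::-1])
    return p
def ray(p,rc):
    K=np.array(p['K']);E=np.array(p['extrinsics'])
    d=E[:3,:3]@np.linalg.solve(K,[rc[1],rc[0],1.]);return E[:3,3],d
def atz(p,rc,z):
    o,d=ray(p,rc);return o+d*(z-o[2])/d[2]
def proj(p,X):
    E=np.array(p['extrinsics']);c=E[:3,:3].T@(np.array(X)-E[:3,3]);u=np.array(p['K'])@c;return u[:2]/u[2]
def tri(obs):
    A=np.zeros((3,3));b=np.zeros(3)
    for p,rc in obs:
        o,d=ray(p,rc);d=d/np.linalg.norm(d);M=np.eye(3)-np.outer(d,d);A+=M;b+=M@o
    return np.linalg.solve(A,b)
E
python3 - <<'E'
from h import *
np.set_printoptions(precision=4,suppress=True)
s=shot('scene','s0.png');t=shot('top','t0.png')
cv2.imwrite('pics/both.png',cv2.resize(np.vstack([s['frame'],t['frame']])[:,:,::-1],(480,600)))
for n,p in(('s',s),('t',t)):
    print(n,np.array(p['extrinsics'])[:3,3],np.array(p['extrinsics'])[:3,2])
    for q in['vial','cap_top','rack','stand','nest','hinge','grip','pad_root','tipbox','timer']:
        r=ctrl.landmark_of(p,q)
        print(q,[(np.round(x['centre'],1).tolist(),round(x['conf'],2)) for x in r[:5]])
print(ctrl.get_state(),ctrl.grip_point_offset)
E
```

```text
pics
s [1.0122 0.4662 0.8784] [-0.4859 -0.479  -0.7311]
vial [([277.3, 405.1], 0.76), ([297.5, 392.4], 0.73), ([319.2, 369.9], 0.69), ([350.0, 405.6], 0.63)]
cap_top [([102.2, 265.6], 0.74), ([300.4, 375.7], 0.67), ([331.2, 409.0], 0.67)]
rack [([297.9, 390.5], 0.95)]
stand [([219.8, 307.9], 0.68)]
nest [([216.7, 305.8], 0.85), ([131.0, 275.1], 0.29)]
hinge [([170.3, 282.7], 0.74)]
grip [([100.7, 267.0], 0.94), ([216.1, 385.0], 0.6)]
pad_root [([131.5, 272.9], 0.9)]
tipbox [([321.8, 274.3], 0.83), ([217.9, 387.4], 0.37)]
timer [([216.2, 385.9], 0.92), ([277.2, 401.4], 0.25)]
t [0.4955 0.001  1.361 ] [ 0.0497  0.008  -0.9987]
vial [([227.6, 258.4], 0.67), ([206.7, 259.5], 0.65), ([183.6, 222.0], 0.58), ([185.0, 253.2], 0.53), ([209.2, 357.5], 0.5)]
cap_top [([134.9, 304.9], 0.6), ([183.8, 246.8], 0.52), ([182.1, 216.1], 0.45)]
rack [([205.5, 256.9], 0.94), ([213.5, 352.7], 0.65)]
stand [([213.9, 357.9], 0.62), ([205.9, 258.5], 0.21)]
nest [([208.4, 357.8], 0.59), ([132.6, 302.2], 0.41)]
hinge [([218.4, 394.7], 0.88)]
grip [([218.2, 427.6], 0.6)]
pad_root [([216.9, 411.0], 0.61)]
tipbox [([134.5, 302.8], 0.96)]
timer [([267.7, 313.7], 0.77)]
{'time': 1.1, 'qpos': array([-1.289 ,  0.2862,  1.5767, -0.    ,  1.2786, -0.15  ]), 'dq': array([-0.0003, -0.001 ,  0.0011,  0.0017,  0.0022, -0.0003]), 'joint_efforts': array([  0.0007, -40.5969, -29.2943,  -0.0002,   0.0006,  -0.    ]), 'eef_pos': array([ 0.2825, -0.613 ,  0.2089]), 'tcp_rot': array([ 0.9768,  0.2142, -0.    ,  0.    ]), 'contact_force': array([-0.8067, -0.0206, -0.0133]), 'wrist_torque': array([ 0.0575, -0.0083, -0.0367]), 'opening': 0.9990147910906394} 0.0187
```

Run:
```python
import cv2,numpy as np
s=cv2.imread('pics/s0.png');t=cv2.imread('pics/t0.png')
a=cv2.resize(s[80:380,220:460],(480,600),interpolation=2); b=cv2.resize(t[110:290,200:450],(320,230),interpolation=2)
c=np.zeros((600,320,3),np.uint8);c[:230]=b;c[240:440]=cv2.resize(s,(320,200))
cv2.imwrite('pics/a.png',np.hstack([a,c]))
```

```text
(no output)
```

View pics/a.png

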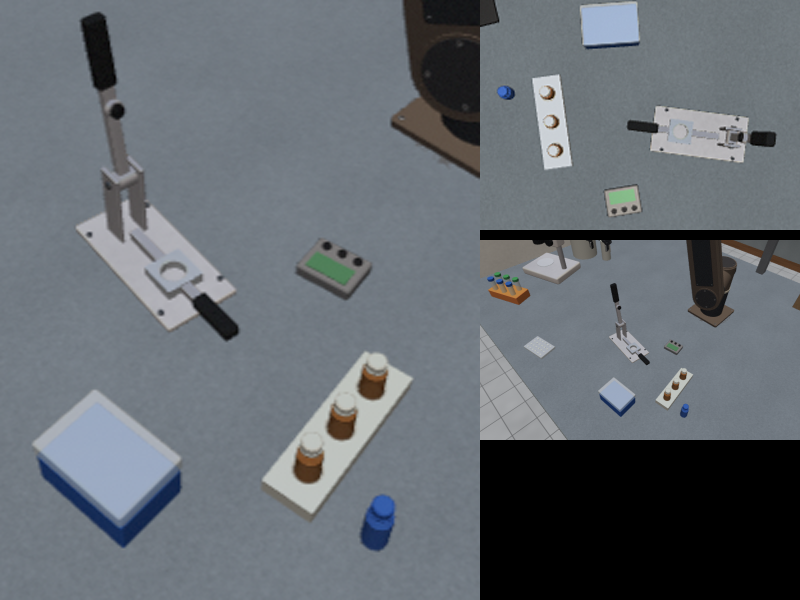

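Run:
```python
from h import *
np.set_printoptions(precision=4,suppress=True)
s=shot('scene');t=shot('top')
print(s['K'][0],t['K'][0])
def m(p,q):
    return [(np.array(r['extent']).round().tolist(),round(r['conf'],2)) for r in ctrl.masks_of(p,q)[:5]]
for n,p in(('s',s),('t',t)):
    for q in['vial','cap']: print(n,q,m(p,q))
L={'nest':([216.7,305.8],[208.4,357.8]),'hinge':([170.3,282.7],[218.4,394.7]),'grip':([100.7,267],[218.2,427.6]),'pad_root':([131.5,272.9],[216.9,411]),'rack':([297.9,390.5],[205.5,256.9]),'stand':([219.8,307.9],[213.9,357.9]),
'tipbox':([321.8,274.3],[134.5,302.8]),'timer':([216.2,385.9],[267.7,313.7])}
for k,(a,b) in L.items(): print(k,tri([(s,a),(t,b)]))
# stand edges: rack minarea rect in top
for q in('rack','stand'):
    r=ctrl.masks_of(t,q)[0]; c,_=cv2.findContours(r['region'].astype(np.uint8),0,2); c=max(c,key=cv2.contourArea)
    b=cv2.boxPoints(cv2.minAreaRect(c)); print(q,[atz(t,(y,x),.02 if q=='rack' else .01)[:2] for x,y in b])
for rc in ([277.3,405.1],[297.5,392.4],[319.2,369.9],[350,405.6]):print('vial scene z=.006',atz(s,rc,.006))
f=s['frame'][240:350,345:425,::-1]; cv2.imwrite('pics/b.png',cv2.resize(f,None,fx=5.4,fy=5.4,interpolation=2))
```

```text
[475.9098   0.     326.8209] [484.0832   0.     319.6187]
s vial [([364.0, 296.0, 382.0, 322.0], 0.87), ([401.0, 328.0, 417.0, 354.0], 0.7), ([399.0, 258.0, 412.0, 280.0], 0.69)]
s cap [([403.0, 329.0, 416.0, 342.0], 0.71), ([370.0, 296.0, 380.0, 311.0], 0.5)]
t vial [([254.0, 223.0, 262.0, 235.0], 0.65)]
t cap [([246.0, 176.0, 255.0, 183.0], 0.46)]
nest [ 0.5237 -0.0906  0.0224]
hinge [ 0.5    -0.186   0.0927]
grip [ 0.4971 -0.2316  0.2679]
pad_root [ 0.5025 -0.2088  0.1989]
rack [0.5352 0.1889 0.0008]
stand [ 0.5105 -0.0944 -0.0032]
tipbox [ 0.7409  0.0577 -0.0095]
timer [ 0.3605  0.029  -0.0086]
rack [array([0.6295, 0.2332]), array([0.6383, 0.1716]), array([0.4425, 0.1426]), array([0.4338, 0.2038])]Traceback (most recent call last):
  File "<stdin>", line 14, in <module>
IndexError: list index out of range
```

Run:
```python
from h import *
s=cv2.imread('pics/s0.png'); f=s[235:360,345:425]
cv2.imwrite('pics/b.png',cv2.resize(f,None,fx=4.7,fy=4.7,interpolation=2))
```

```text
(no output)
```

View pics/b.png

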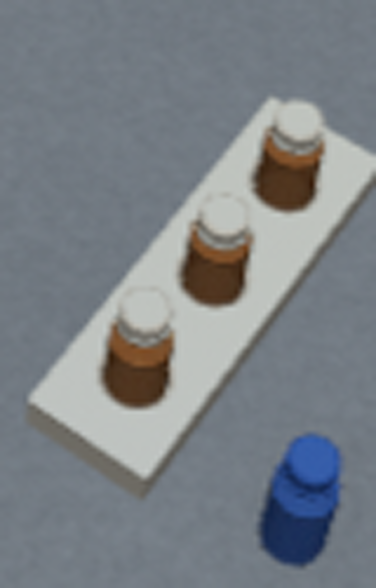

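>>> servo_tool:
  increments:
    - [1, 0.2, 1, 1, -0.5]
    - [1, 0.5, 2, 2, -1]
    - [1, 0.9, 3, 3, -1.5]
    - [1, 1.2, 4, 4, -2]
    - [1, 1.6, 5, 4.3, -2.5]
    - [1, 2, 6, 4.3, -3]
    - [1, 2.3, 7, 4.3, -3]
    - [1, 2.6, 8, 4.3, -3]
    - [1, 3, 9, 4.3, -3]
    - [1, 3.3, 10, 4.3, -3]

```text
time: 2.33
eef_pos: [0.3954, -0.2694, 0.3793]
tcp_rot: [0.996, 0.085, 0.001, 0.001]
contact_force: [1.3, 0.1, -1.6]
opening: 1.001
```

>>> servo_tool:
  increments:
    - [1, 0.3, 1, 0, 0]
    - [1, 0.6, 2, 0, 0]
    - [1, 1, 3, 0, 0]
    - [1, 1.4, 4, 0, 0]
    - [1, 1.8, 5, 0, 0]
    - [1, 2.2, 6, 0, 0]
    - [1, 2.6, 7, 0, 0]
    - [1, 3, 8, 0, 0]
    - [1, 3.5, 9, 0, -0.3]
    - [1, 3.5, 9, 0, -0.3]

```text
time: 3.17
eef_pos: [0.5362, 0.0951, 0.379]
tcp_rot: [0.997, 0.073, 0.001, -0.0]
contact_force: [0.2, -0.5, -0.4]
opening: 1.0
```

Run:
```python
from h import *
np.set_printoptions(precision=4,suppress=True)
w=shot('wrist','w1.png');print(w['K'],w['extrinsics'],ctrl.get_state()['eef_pos'])
s=shot('scene')
for X in([.475,.179],[.536,.188],[.597,.197]):
    print(X,'wrist',proj(w,X+[.006]),proj(w,X+[.07]),proj(w,X+[.076]),'scene foot/64/70', proj(s,X+[.006]),proj(s,X+[.07]),proj(s,X+[.076]))
for q in('vial','cap_top','rack'):
    r=ctrl.landmark_of(w,q);print(q,[(np.round(x['centre'],1).tolist(),round(x['conf'],2)) for x in r[:6]])
```

```text
[[298.183    0.     318.9733]
 [  0.     298.183  203.6217]
 [  0.       0.       1.    ]] [[ 0.1455 -0.9563 -0.2535  0.6007]
 [-0.9894 -0.1404 -0.0382  0.1037]
 [ 0.0009  0.2564 -0.9666  0.5444]
 [ 0.      0.      0.      1.    ]] [0.5363 0.095  0.3787]
[0.475, 0.179] wrist [268.3465 188.1903] [261.9568 196.2676] [261.2736 197.1312] scene foot/64/70 [404.8214 276.8833] [408.8424 259.5953] [409.2389 257.8904]
[0.536, 0.188] wrist [266.8314 154.4249] [260.0289 158.3447] [259.2986 158.7655] scene foot/64/70 [389.9038 296.535 ] [393.3373 279.5949] [393.6765 277.9214]
[0.597, 0.197] wrist [265.2239 118.5978] [257.9674 117.7919] [257.1848 117.705 ] scene foot/64/70 [373.9402 317.5645] [376.6898 301.068 ] [376.962  299.4351]
vial [([107.9, 218.7], 0.94), ([157.2, 268.1], 0.76), ([116.3, 265.4], 0.72), ([190.9, 270.3], 0.59)]
cap_top [([108.4, 200.6], 0.78), ([114.6, 261.1], 0.55)]
rack [([150.0, 268.7], 0.58), ([187.1, 421.3], 0.16)]
```

View pics/w1.png

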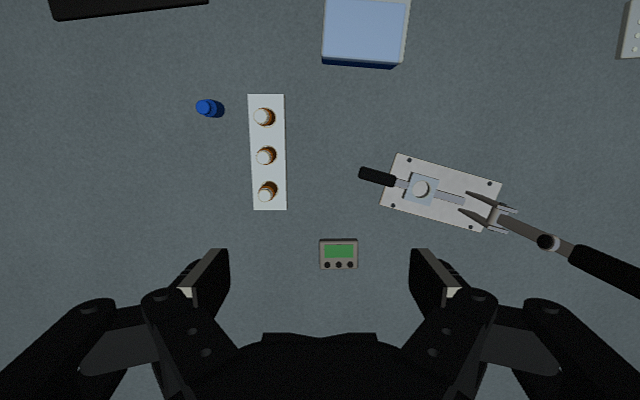

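>>> servo_tool:
  increments:
    - [1, 0, -0.3, -1, 0]
    - [1, 0, -0.6, -2, 0]
    - [1, 0, -1, -3, 0]
    - [1, 0, -1, -4, 0]
    - [1, 0, -1, -5, 0]
    - [1, 0, -1, -6, 0]
    - [1, 0, -1, -6.7, 0]
    - [1, 0, -1, -7, 0]
    - [1, 0, -1, -7, 0]
    - [1, 0, -1, -7, 0]

```text
time: 4.25
eef_pos: [0.5358, 0.0486, 0.1004]
tcp_rot: [0.998, 0.07, 0.001, 0.001]
contact_force: [0.5, -0.0, 0.7]
opening: 0.995
```

Run:
```python
from h import *
np.set_printoptions(precision=4,suppress=True)
w=shot('wrist');print(np.array(w['extrinsics'])[:3,3],ctrl.get_state()['eef_pos'])
for X in([.475,.179],[.536,.188],[.597,.197]):
    print(X,'wrist foot/64/70',proj(w,X+[.006]),proj(w,X+[.07]),proj(w,X+[.076]))
for q in('vial','cap_top','rack'):
    r=ctrl.landmark_of(w,q);print(q,[(np.round(x['centre'],1).tolist(),round(x['conf'],2)) for x in r[:6]])
f=w['frame'][:300,:330,::-1];cv2.imwrite('pics/w2.png',cv2.resize(f,None,fx=2,fy=2,interpolation=2));cv2.imwrite('pics/w2full.png',w['frame'][:,:,::-1])
```

```text
[0.6001 0.0573 0.2658] [0.5369 0.0488 0.1018]
[0.475, 0.179] wrist foot/64/70 [169.8938 243.2545] [127.5556 277.2148] [122.3095 281.4228]
[0.536, 0.188] wrist foot/64/70 [160.4642 177.8615] [111.8761 194.3058] [105.7366 196.3837]
[0.597, 0.197] wrist foot/64/70 [149.8256 104.085 ] [93.5126 97.2047] [86.2347 96.3155]
vial [([100.1, 155.7], 0.96), ([82.7, 51.0], 0.87), ([179.8, 165.5], 0.85), ([243.7, 173.3], 0.63)]
cap_top [([90.1, 89.1], 0.87)]
rack [([172.6, 167.1], 0.65)]
```

View pics/w2.png

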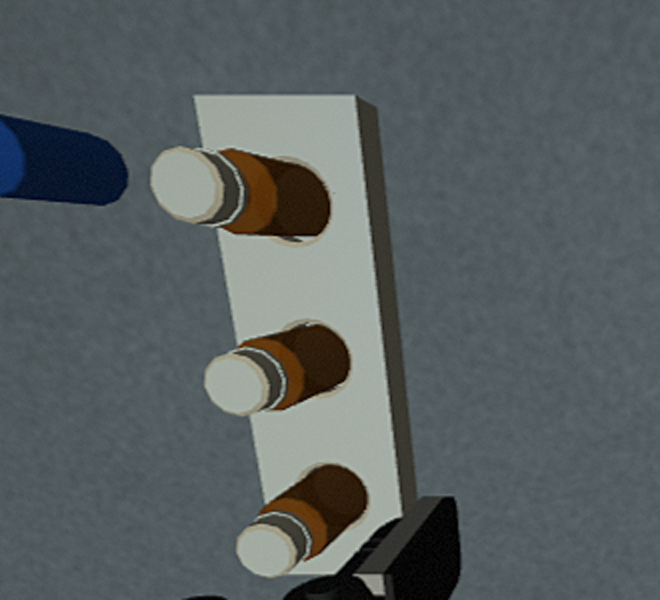

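Candidates in this view (full-frame px = crop/2): far vial (93,92), middle (118,192), near (133,276), blue look-alike (0,80). The far vial fits: its cap top sits where a 70 mm vial projects (predicted 92,92), while the other two match 64 mm. The scene crop agrees, as it is the tallest there too.

Run:
```python
from h import *
np.set_printoptions(precision=4,suppress=True)
w=shot('wrist')
for foot,cap,h in(((100.1,155.7),(92,93.5),.076),((179.8,165.5),(192,118),.07),((243.7,173.3),(275.5,133.5),.07)):
    print(atz(w,foot,.006),atz(w,cap,h),atz(w,cap,.146-h))
r=[atz(w,(y/2,x/2),.02) for x,y in((195,95),(357,95),(415,515))];print(r)
for q in('nest','hinge','stand','grip','pad_root'):
    r=ctrl.landmark_of(w,q);print(q,[(np.round(x['centre'],1).tolist(),round(x['conf'],2),atz(w,x['centre'],{'nest':.01,'hinge':.098,'stand':0,'grip':.265,'pad_root':.197}[q])) for x in r[:2]])
```

```text
[0.6024 0.194  0.006 ] [0.6014 0.1948 0.076 ] [0.6014 0.1991 0.07  ]
[0.5361 0.1851 0.006 ] [0.539  0.1857 0.07  ] [0.5409 0.1818 0.076 ]
[0.4759 0.1771 0.006 ] [0.4774 0.1762 0.07  ] [0.4811 0.1727 0.076 ]
[array([0.6341, 0.2302, 0.02  ]), array([0.6427, 0.1699, 0.02  ]), array([0.4734, 0.1401, 0.02  ])]
nest [([244.2, 468.6], 0.65, array([ 0.5153, -0.0957,  0.01  ]))]
hinge []
stand [([238.3, 462.2], 0.77, array([ 0.5171, -0.0939,  0.    ]))]
grip [([239.4, 463.2], 0.57, array([0.6   , 0.0565, 0.265 ]))]
pad_root [([173.0, 170.4], 0.32, array([0.5851, 0.0913, 0.197 ]))]
```

>>> servo_tool:
  increments:
    - [1, 0, 0.2, 1, 0]
    - [1, 0.4, 1, 1.5, 0]
    - [1, 0.8, 1.8, 1.5, 0]
    - [1, 1.2, 2.6, 1.5, 0]
    - [1, 1.6, 3.3, 1.5, 0]
    - [1, 1.6, 3.65, 1.5, 0]
    - [1, 1.6, 3.65, 1.3, 0]
    - [1, 1.6, 3.65, 1.3, 0]
    - [1, 1.6, 3.65, 1.3, 0]
    - [1, 1.6, 3.65, 1.3, 0]

```text
time: 5.58
eef_pos: [0.5987, 0.1944, 0.1512]
tcp_rot: [0.997, 0.071, 0.0, 0.001]
contact_force: [-0.0, -0.7, -0.0]
opening: 0.998
```

Run:
```python
from h import *
np.set_printoptions(precision=4,suppress=True)
w=shot('wrist');st=ctrl.get_state();p=st['eef_pos'];print(p,st['tcp_rot'],np.array(w['extrinsics'])[:3,3])
for q,z in(('cap_top',.076),('vial',.006)):
    print(q,[(np.round(x['centre'],1).tolist(),round(x['conf'],2),atz(w,x['centre'],z)) for x in ctrl.landmark_of(w,q)[:5]])
f=w['frame'][:,:,::-1].copy()
for z in(.006,.076):
    u=proj(w,[p[0],p[1],z]);print('tcp axis',z,u);cv2.circle(f,tuple(int(v) for v in u),3,(0,0,255),1)
cv2.imwrite('pics/w3.png',f)
```

```text
[0.599  0.1944 0.1517] [0.9975 0.0706 0.0007 0.0013] [0.6634 0.2032 0.3165]
cap_top [([202.2, 316.6], 0.76, array([0.6009, 0.1954, 0.076 ])), ([186.4, 212.5], 0.62, array([0.6023, 0.2819, 0.076 ]))]
vial [([290.6, 315.6], 0.91, array([0.4768, 0.1795, 0.006 ])), ([188.9, 317.7], 0.79, array([0.5974, 0.194 , 0.006 ])), ([242.9, 316.1], 0.67, array([0.5361, 0.1872, 0.006 ])), ([173.2, 239.5], 0.62, array([0.6026, 0.2775, 0.006 ]))]
tcp axis 0.006 [317.5128 187.3235]
tcp axis 0.076 [317.4481 204.4999]
```

View pics/w3.png

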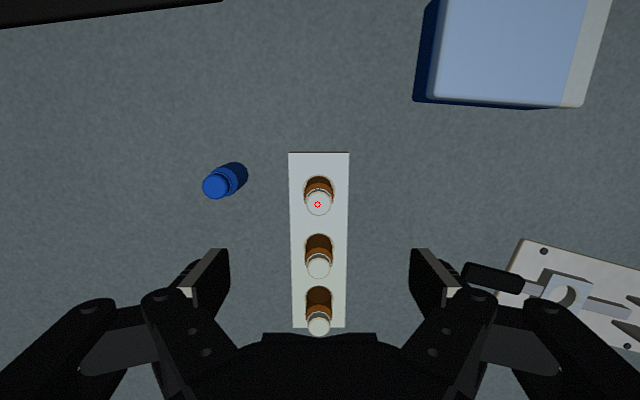

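>>> servo_tool:
  increments:
    - [0.65, 0.02, 0, -0.3, 0]
    - [0.65, 0.02, 0, -0.8, 0]
    - [0.65, 0.02, 0, -1.4, 0]
    - [0.65, 0.02, 0, -2, 0]
    - [0.65, 0.02, 0, -2.5, 0]
    - [0.65, 0.02, 0, -2.9, 0]
    - [0.65, 0.02, 0, -3.1, 0]
    - [0.65, 0.02, 0, -3.2, 0]
    - [0.65, 0.02, 0, -3.2, 0]
    - [0.65, 0.02, 0, -3.2, 0]

```text
time: 6.57
eef_pos: [0.6009, 0.1946, 0.0249]
tcp_rot: [0.998, 0.07, 0.002, 0.001]
contact_force: [0.5, 0.7, 0.3]
opening: 0.653
```

>>> servo_tool:
  increments:
    - [0.5, 0, 0, 0, 0]
    - [0.4, 0, 0, 0, 0]
    - [0.35, 0, 0, 0, 0]
    - [0.3, 0, 0, 0, 0]
    - [0.25, 0, 0, 0, 0]
    - [0.2, 0, 0, 0, 0]
    - [0.2, 0, 0, 0, 0]
    - [0.2, 0, 0, 0, 0]
    - [0.2, 0, 0, 0, 0]
    - [0.2, 0, 0, 0, 0]
  grip_force: 30

```text
time: 7.4
eef_pos: [0.6018, 0.1949, 0.0262]
tcp_rot: [0.998, 0.071, 0.003, 0.001]
contact_force: [-1.1, 0.3, 6.0]
opening: 0.295
```

>>> servo_tool:
  increments:
    - [0.2, 0, 0, 0.2, 0]
    - [0.2, 0, 0, 0.5, 0]
    - [0.2, 0, 0, 0.9, 0]
    - [0.2, 0, 0, 1.4, 0]
    - [0.2, 0, 0, 1.9, 0]
    - [0.2, 0, 0, 2.4, 0]
    - [0.2, 0, 0, 2.8, 0]
    - [0.2, 0, 0, 3, 0]
    - [0.2, 0, 0, 3, 0]
    - [0.2, 0, 0, 3, 0]

```text
time: 8.23
eef_pos: [0.6017, 0.1948, 0.1463]
tcp_rot: [0.998, 0.071, 0.003, 0.001]
contact_force: [-0.2, -0.1, -0.5]
opening: 0.296
```

Run:
```python
from h import *
np.set_printoptions(precision=4,suppress=True)
w=shot('wrist');t=shot('top');s=shot('scene');st=ctrl.get_state();p=st['eef_pos'];print(p,st['tcp_rot'],st['contact_force'],st['opening'],st['qpos'])
for n,c in(('w',w),('t',t),('s',s)):
  for q,z in(('nest',.01),('stand',0),('hinge',.098),('grip',.268),('pad_root',.198)):
    print(n,q,[(np.round(x['centre'],1).tolist(),round(x['conf'],2),atz(c,x['centre'],z)) for x in ctrl.landmark_of(c,q)[:2]])
W=w['frame'][:,:,::-1];T=cv2.resize(t['frame'][150:280,290:450,::-1],(640,520),interpolation=2)
S=cv2.resize(s['frame'][80:360,220:460,::-1],(514,600),interpolation=2)
cv2.imwrite('pics/w4.png',W);cv2.imwrite('pics/t4.png',T)
cv2.imwrite('pics/c4.png',cv2.resize(np.vstack([W,T]),(417,600),interpolation=3)); cv2.imwrite('pics/s4.png',S)
x=np.hstack([cv2.imread('pics/c4.png'),cv2.resize(S[:, :450],(380,600))]);cv2.imwrite('pics/c4.png',x)
```

```text
[0.6007 0.1947 0.1443] [0.9975 0.0705 0.0012 0.0012] [-0.8203  0.629  -0.8267] 0.29908572833301544 [ 0.154   0.2489  1.7444 -0.0028  1.146   1.5849]
w nest [([296.0, 559.4], 0.73, array([ 0.5177, -0.0959,  0.01  ]))]
w stand [([290.9, 552.6], 0.61, array([ 0.5182, -0.0956,  0.    ]))]
w hinge []
w grip []
w pad_root []
t nest [([211.6, 356.2], 0.57, array([ 0.5181, -0.0901,  0.01  ]))]
t stand [([214.5, 356.9], 0.86, array([ 0.5102, -0.0927,  0.    ]))]
t hinge [([216.2, 393.6], 0.66, array([ 0.5046, -0.1815,  0.098 ]))]
t grip [([215.2, 422.5], 0.81, array([ 0.5056, -0.2219,  0.268 ]))]
t pad_root [([215.4, 412.0], 0.93, array([ 0.5058, -0.2111,  0.198 ]))]
s nest [([218.2, 308.3], 0.85, array([ 0.5126, -0.0876,  0.01  ]))]
s stand [([221.1, 308.8], 0.67, array([ 0.5123, -0.0864,  0.    ])), ([133.0, 270.1], 0.66, array([ 0.3639, -0.4072,  0.    ]))]
s hinge [([173.1, 280.2], 0.6, array([ 0.5148, -0.1796,  0.098 ]))]
s grip [([104.5, 266.7], 0.79, array([ 0.505 , -0.2193,  0.268 ])), ([286.6, 376.9], 0.73, array([0.6798, 0.2469, 0.268 ]))]
s pad_root [([130.0, 270.8], 0.62, array([ 0.502 , -0.2174,  0.198 ])), ([299.2, 389.4], 0.22, array([0.6452, 0.2519, 0.198 ]))]
```

View pics/c4.png

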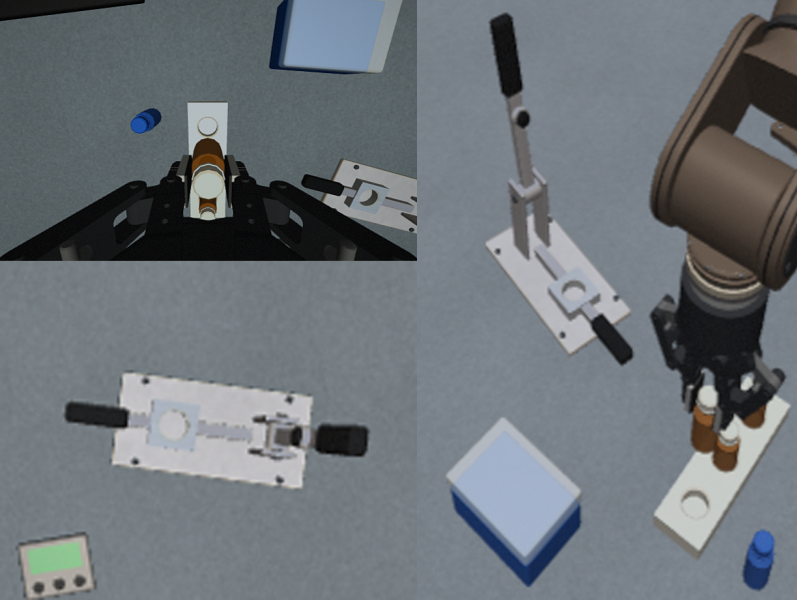

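>>> servo_tool:
  increments:
    - [0.2, -0.2, -0.5, 0.4, 1.4]
    - [0.2, -0.4, -1.3, 0.5, 2.8]
    - [0.2, -0.6, -2.1, 0.5, 4.2]
    - [0.2, -0.9, -3, 0.5, 5.6]
    - [0.2, -1.1, -3.8, 0.5, 7]
    - [0.2, -1.4, -4.6, 0.5, 8.4]
    - [0.2, -1.6, -5.4, 0.5, 9.8]
    - [0.2, -1.8, -6.2, 0.5, 11.2]
    - [0.2, -2, -6.8, 0.5, 12.6]
    - [0.2, -2.07, -7.15, 0.5, 14]

```text
time: 9.97
eef_pos: [0.5181, -0.0937, 0.1666]
tcp_rot: [0.775, 0.631, 0.003, -0.0]
contact_force: [0.8, -0.6, -0.7]
opening: 0.292
```

>>> servo_tool:
  increments:
    - [0.2, 0, 0, 0, 0.5]
    - [0.2, 0, 0, 0, 1]
    - [0.2, 0, 0, 0, 1]
    - [0.2, 0, 0, 0, 1]
    - [0.2, 0, 0, 0, 1]
    - [0.2, 0, 0, 0, 1]
    - [0.2, 0, 0, 0, 1]
    - [0.2, 0, 0, 0, 1]
    - [0.2, 0, 0, 0, 1]
    - [0.2, 0, 0, 0, 1]

```text
time: 10.8
eef_pos: [0.5181, -0.0935, 0.1665]
tcp_rot: [0.747, 0.665, 0.003, -0.001]
contact_force: [0.5, 0.1, -0.5]
opening: 0.298
```

Run:
```python
from h import *
np.set_printoptions(precision=4,suppress=True)
w=shot('wrist','w5.png');st=ctrl.get_state();p=st['eef_pos'];R=st['tcp_rot'];print(p,R,2*np.degrees(np.arctan2(R[1],R[0])),st['contact_force'],st['qpos'])
for q,z in(('nest',.01),('stand',0),('vial',.01),('cap_top',.16),('grip',.268),('hinge',.098)):
    print(q,[(np.round(x['centre'],1).tolist(),round(x['conf'],2),atz(w,x['centre'],z)) for x in ctrl.landmark_of(w,q)[:2]])
f=w['frame'][:,:,::-1].copy()
for z in(.01,.024):
    u=proj(w,[p[0],p[1],z]);print('axis',z,u)
    cv2.circle(f,tuple(int(v) for v in u),2,(0,0,255),1)
cv2.imwrite('pics/w5c.png',cv2.resize(f[60:360,120:520],(800,600),interpolation=2))
```

```text
[ 0.5181 -0.0936  0.1665] [ 0.7471  0.6647  0.0027 -0.0006] 83.31419247405755 [ 0.353  -0.4965 -0.6727] [-0.3743 -0.004   1.9807  0.0058  1.1636 -0.2599]
nest [([183.4, 315.7], 0.63, array([ 0.5156, -0.0915,  0.01  ]))]
stand [([183.0, 319.9], 0.8, array([ 0.5201, -0.0936,  0.    ]))]
vial [([231.2, 319.8], 0.66, array([ 0.5136, -0.1473,  0.01  ]))]
cap_top [([281.7, 320.3], 0.8, array([ 0.5154, -0.1269,  0.16  ]))]
grip [([182.5, 317.0], 0.27, array([ 0.5237, -0.0423,  0.268 ]))]
hinge [([315.3, 314.1], 0.6, array([ 0.5023, -0.1945,  0.098 ]))]
axis 0.01 [318.1821 184.9366]
axis 0.024 [318.1944 187.5201]
```

View pics/w5c.png

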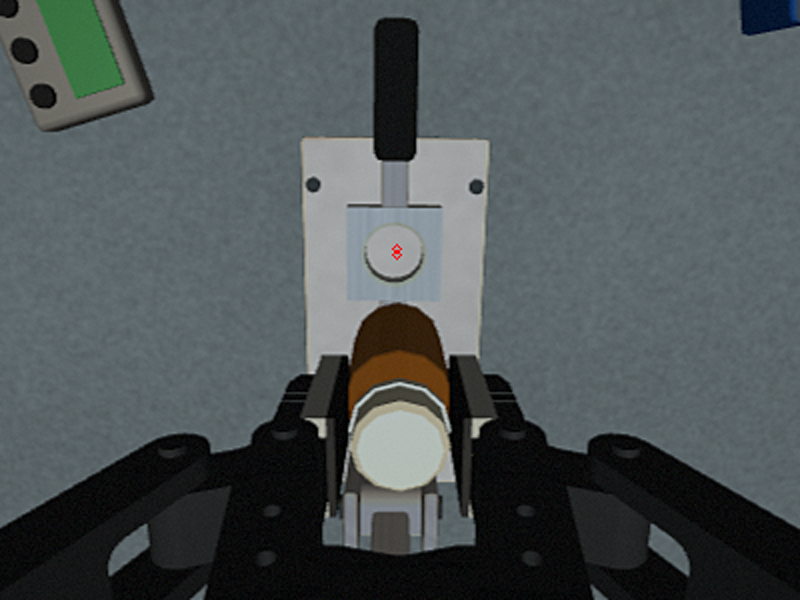

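Run:
```python
from h import *
np.set_printoptions(precision=4,suppress=True)
w=shot('wrist');p=ctrl.get_state()['eef_pos']
zc=p[2]-.020+.070
print('cap pred',proj(w,[p[0],p[1],zc]),'seen cap xy',atz(w,(283.5,321),zc)-p, 'net',atz(w,(281.7,320.3),zc)-p)
print('rim',atz(w,(186,317),.024),'d',atz(w,(186,317),.024)-p)
```

```text
cap pred [318.6895 278.4927] seen cap xy [ 0.0007 -0.0025  0.05  ] net [ 0.0005 -0.0016  0.05  ]
rim [ 0.517  -0.0919  0.024 ] d [-0.0011  0.0018 -0.1426]
```

>>> servo_tool:
  increments:
    - [0.2, -0.04, 0.07, -0.3, 0]
    - [0.2, -0.04, 0.07, -0.8, 0]
    - [0.2, -0.04, 0.07, -1.3, 0]
    - [0.2, -0.04, 0.07, -1.8, 0]
    - [0.2, -0.04, 0.07, -2.2, 0]
    - [0.2, -0.04, 0.07, -2.5, 0]
    - [0.2, -0.04, 0.07, -2.75, 0]
    - [0.2, -0.04, 0.07, -2.9, 0]
    - [0.2, -0.04, 0.07, -2.9, 0]
    - [0.2, -0.04, 0.07, -2.9, 0]

```text
time: 12.03
eef_pos: [0.5168, -0.091, 0.0508]
tcp_rot: [0.747, 0.665, 0.003, -0.0]
contact_force: [0.0, 0.0, -0.2]
opening: 0.297
```

>>> servo_tool:
  increments:
    - [0.2, 0, 0, -0.05, 0]
    - [0.2, 0, 0, -0.1, 0]
    - [0.2, 0, 0, -0.15, 0]
    - [0.2, 0, 0, -0.2, 0]
    - [0.2, 0, 0, -0.25, 0]
    - [0.2, 0, 0, -0.28, 0]
    - [0.2, 0, 0, -0.3, 0]
    - [0.2, 0, 0, -0.3, 0]
    - [0.2, 0, 0, -0.3, 0]
    - [0.2, 0, 0, -0.3, 0]

```text
time: 12.87
eef_pos: [0.5168, -0.091, 0.0388]
tcp_rot: [0.747, 0.665, 0.003, -0.0]
contact_force: [-0.4, 0.2, -0.7]
opening: 0.294
```

>>> servo_tool:
  increments:
    - [0.2, 0, 0, -0.03, 0]
    - [0.2, 0, 0, -0.06, 0]
    - [0.2, 0, 0, -0.09, 0]
    - [0.2, 0, 0, -0.12, 0]
    - [0.2, 0, 0, -0.14, 0]
    - [0.2, 0, 0, -0.16, 0]
    - [0.2, 0, 0, -0.18, 0]
    - [0.2, 0, 0, -0.19, 0]
    - [0.2, 0, 0, -0.2, 0]
    - [0.2, 0, 0, -0.2, 0]

```text
time: 13.7
eef_pos: [0.5168, -0.091, 0.0308]
tcp_rot: [0.747, 0.665, 0.003, -0.0]
contact_force: [-0.1, 1.1, -0.9]
opening: 0.294
```

>>> servo_tool:
  increments:
    - [0.2, 0, 0, -0.01, 0]
    - [0.2, 0, 0, -0.02, 0]
    - [0.2, 0, 0, -0.03, 0]
    - [0.2, 0, 0, -0.04, 0]
    - [0.2, 0, 0, -0.05, 0]
    - [0.2, 0, 0, -0.05, 0]
    - [0.2, 0, 0, -0.05, 0]
    - [0.2, 0, 0, -0.05, 0]
    - [0.2, 0, 0, -0.05, 0]
    - [0.2, 0, 0, -0.05, 0]

```text
time: 14.53
eef_pos: [0.5172, -0.0912, 0.0302]
tcp_rot: [0.747, 0.665, 0.003, -0.0]
contact_force: [-2.9, 1.5, 7.6]
opening: 0.292
```

>>> servo_tool:
  increments:
    - [0.3, 0, 0, 0.01, 0]
    - [0.35, 0, 0, 0.02, 0]
    - [0.4, 0, 0, 0.03, 0]
    - [0.5, 0, 0, 0.03, 0]
    - [0.6, 0, 0, 0.03, 0]
    - [0.6, 0, 0, 0.03, 0]
    - [0.6, 0, 0, 0.2, 0]
    - [0.6, 0, 0, 0.5, 0]
    - [0.6, 0, 0, 1, 0]
    - [0.6, 0, 0, 1.5, 0]

```text
time: 15.37
eef_pos: [0.5169, -0.0911, 0.0913]
tcp_rot: [0.747, 0.665, 0.003, -0.001]
contact_force: [0.7, -0.1, -0.7]
opening: 0.6
```

>>> servo_tool:
  increments:
    - [0.6, 0, 0, 0.6, 0]
    - [0.6, 0, 0, 1.4, 0]
    - [0.6, 0, 0, 2, 0]
    - [0.6, 0, 0, 2.2, 0]
    - [0.6, 0, 0, 2.2, 0]
    - [0.6, 0, 0, 2.2, 0]
    - [0.6, 0, 0, 2.2, 0]
    - [0.6, 0, 0, 2.2, 0]
    - [0.6, 0, 0, 2.2, 0]
    - [0.6, 0, 0, 2.2, 0]

```text
time: 16.2
eef_pos: [0.5163, -0.0908, 0.1779]
tcp_rot: [0.747, 0.665, 0.002, -0.002]
contact_force: [0.1, 1.0, 0.2]
opening: 0.595
```

Run:
```python
from h import *
np.set_printoptions(precision=4,suppress=True)
w=shot('wrist','w6.png');s=shot('scene','s6.png');st=ctrl.get_state();p=st['eef_pos'];print(p,st['contact_force'],st['time'])
for X in([.0,.0],):
    n=[.5165,-.0915]
    print('pred foot',proj(w,n+[.01]),'cap70',proj(w,n+[.08]),'cap64',proj(w,n+[.074]),'scene',proj(s,n+[.01]),proj(s,n+[.08]))
for nm,c in(('w',w),('s',s)):
  for q,z in(('vial',.01),('cap_top',.08),('grip',.268),('hinge',.098),('pad_root',.198)):
    print(nm,q,[(np.round(x['centre'],1).tolist(),round(x['conf'],2),atz(c,x['centre'],z)) for x in ctrl.landmark_of(c,q)[:5]])
a=cv2.resize(w['frame'][:,:,::-1],(480,300)); b=cv2.resize(s['frame'][80:240,255:355,::-1],(320,512),interpolation=2)
o=np.zeros((512,800,3),np.uint8);o[:300,:480]=a;o[:,480:]=b;o[310:510,:320]=cv2.resize(w['frame'][100:250,200:440,::-1],(320,200),interpolation=2)
cv2.imwrite('pics/c6.png',o)
```

```text
[ 0.5166 -0.091   0.1785] [-0.0012  0.0355 -0.3634] 16.3
pred foot [318.8751 183.5708] cap70 [318.9026 198.1581] cap64 [318.8998 196.6284] scene [306.0077 218.1647] [305.3624 198.2718]
w vial [([188.2, 322.0], 0.85, array([ 0.5194, -0.0972,  0.01  ]))]
w cap_top [([199.0, 319.2], 0.79, array([ 0.5167, -0.0923,  0.08  ]))]
w grip []
w hinge [([309.9, 316.2], 0.61, array([ 0.5018, -0.1941,  0.098 ]))]
w pad_root []
s vial [([276.9, 405.3], 0.84, array([0.4768, 0.1811, 0.01  ])), ([218.2, 305.3], 0.82, array([ 0.5178, -0.0926,  0.01  ])), ([295.5, 391.9], 0.79, array([0.5333, 0.1906, 0.01  ])), ([348.1, 406.3], 0.53, array([0.6034, 0.2855, 0.01  ]))]
s cap_top [([332.2, 408.5], 0.65, array([0.6094, 0.2835, 0.08  ])), ([197.2, 304.8], 0.55, array([ 0.5151, -0.0949,  0.08  ])), ([219.4, 310.3], 0.51, array([ 0.5521, -0.0373,  0.08  ]))]
s grip [([101.8, 269.3], 0.84, array([ 0.4947, -0.223 ,  0.268 ]))]
s hinge [([169.4, 282.2], 0.73, array([ 0.5031, -0.1859,  0.098 ]))]
s pad_root [([132.8, 276.0], 0.74, array([ 0.5001, -0.2017,  0.198 ]))]
```

View pics/c6.png

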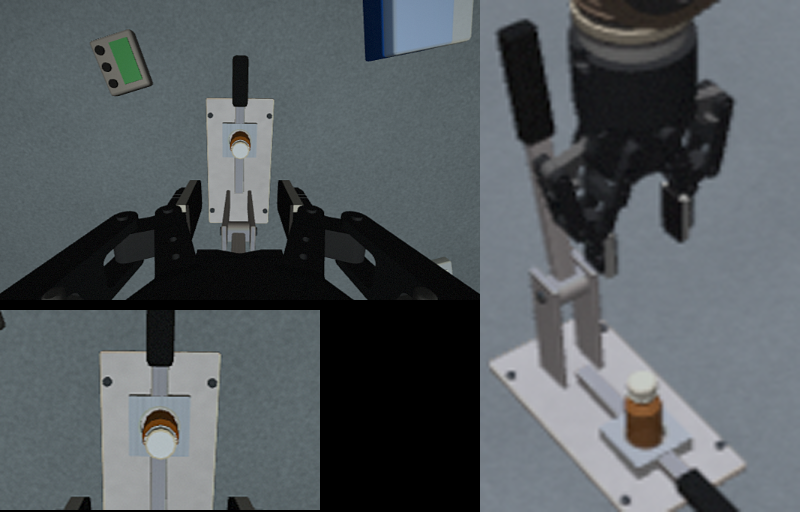

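>>> servo_tool:
  increments:
    - [0.3, 0, 0, 0.8, 0]
    - [0, 0, 0, 1.8, 0]
    - [0, 0, 0, 2.8, 0]
    - [0, 0, 0, 3.8, 0]
    - [0, 0, 0, 4.6, 0]
    - [0, -0.05, -0.4, 4.8, 0]
    - [0, -0.15, -1.3, 4.8, 0]
    - [0, -0.25, -2.2, 4.8, 0]
    - [0, -0.35, -3.1, 4.8, 0]
    - [0, -0.45, -4, 4.8, 0]
  grip_force: 40

```text
time: 17.63
eef_pos: [0.4986, -0.2524, 0.3717]
tcp_rot: [0.747, 0.665, 0.003, -0.0]
contact_force: [0.9, 0.2, 0.6]
opening: -0.001
```

Run:
```python
from h import *
np.set_printoptions(precision=4,suppress=True)
w=shot('wrist','w7.png');s=shot('scene','s7.png');st=ctrl.get_state();R=st['tcp_rot'];print(st['eef_pos'],R,st['contact_force'],st['opening'],2*np.degrees(np.arctan2(R[1],R[0])))
a=cv2.resize(w['frame'][:,:,::-1],(480,300)); b=cv2.resize(s['frame'][20:240,215:355,::-1],(320,503),interpolation=2)
o=np.zeros((503,800,3),np.uint8);o[:300,:480]=a;o[:,480:]=b
cv2.imwrite('pics/c7.png',o)
for q,z in(('grip',.265),('pad_root',.198)):
    print(q,[(np.round(x['centre'],1).tolist(),round(x['conf'],2),atz(w,x['centre'],z)) for x in ctrl.landmark_of(w,q)[:2]])
```

```text
[ 0.4979 -0.2553  0.3705] [ 0.749   0.6626  0.0017 -0.0008] [ 0.9711  0.889  -0.6789] -0.0005985854847707463 82.99744392684981
grip [([169.1, 315.2], 0.86, array([ 0.4988, -0.2278,  0.265 ]))]
pad_root [([139.0, 314.7], 0.7, array([ 0.5005, -0.2038,  0.198 ]))]
```

View pics/c7.png

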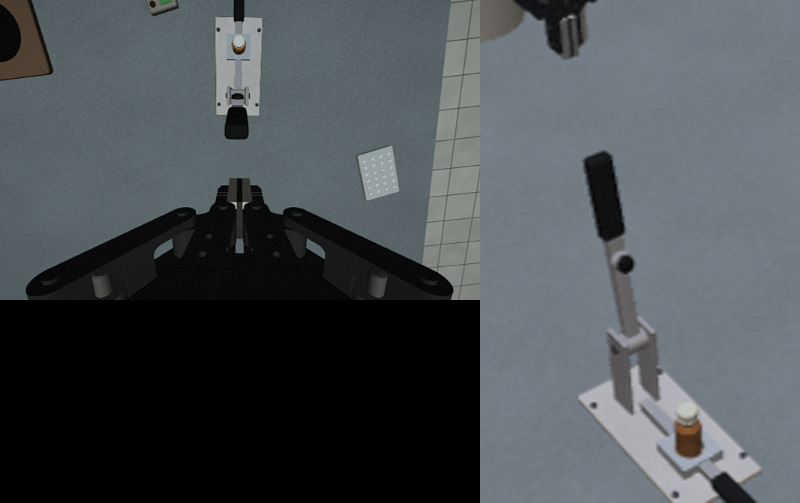

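>>> servo_tool:
  increments:
    - [0, -0.1, -0.6, -0.2, 0]
    - [0, -0.1, -0.62, -0.6, 0]
    - [0, -0.1, -0.62, -1.2, 0]
    - [0, -0.1, -0.62, -1.8, 0]
    - [0, -0.1, -0.62, -2.3, 0]
    - [0, -0.1, -0.62, -2.6, 0]
    - [0, -0.1, -0.62, -2.64, 0]
    - [0, -0.1, -0.62, -2.64, 0]
    - [0, -0.1, -0.62, -2.64, 0]
    - [0, -0.1, -0.62, -2.64, 0]

```text
time: 18.67
eef_pos: [0.4956, -0.2767, 0.2676]
tcp_rot: [0.748, 0.664, 0.003, 0.001]
contact_force: [-0.2, 0.6, 0.1]
opening: -0.002
```

>>> servo_tool:
  increments:
    - [0, 0.04, 0.4, 0, 0]
    - [0, 0.08, 0.75, 0, 0]
    - [0, 0.1, 0.95, 0, 0]
    - [0, 0.13, 1.2, 0, 0]
    - [0, 0.16, 1.45, 0, 0]
    - [0, 0.19, 1.7, 0, 0]
    - [0, 0.22, 1.95, 0, 0]
    - [0, 0.25, 2.2, 0, 0]
    - [0, 0.28, 2.5, -0.03, 0]
    - [0, 0.3, 2.74, -0.08, 0]

```text
time: 19.5
eef_pos: [0.5078, -0.1659, 0.2644]
tcp_rot: [0.748, 0.664, 0.003, 0.001]
contact_force: [0.4, -1.0, 0.6]
opening: 0.003
```

>>> servo_tool:
  increments:
    - [0, 0.04, 0.34, -0.09, 0]
    - [0, 0.08, 0.69, -0.21, 0]
    - [0, 0.12, 1.02, -0.37, 0]
    - [0, 0.16, 1.34, -0.55, 0]
    - [0, 0.2, 1.65, -0.76, 0]
    - [0, 0.23, 1.93, -1.0, 0]
    - [0, 0.26, 2.19, -1.26, 0]
    - [0, 0.29, 2.44, -1.54, 0]
    - [0, 0.32, 2.65, -1.84, 0]
    - [0, 0.34, 2.84, -2.16, 0]

```text
time: 20.33
eef_pos: [0.5214, -0.0513, 0.1767]
tcp_rot: [0.747, 0.664, 0.003, 0.001]
contact_force: [0.3, 0.2, 0.0]
opening: 0.0
```

Run:
```python
from h import *
np.set_printoptions(precision=4,suppress=True)
w=shot('wrist','w8.png');s=shot('scene','s8.png');st=ctrl.get_state();print(st['eef_pos'],st['contact_force'],st['wrist_torque'])
a=cv2.resize(w['frame'][:,:,::-1],(480,300)); b=cv2.resize(s['frame'][60:280,235:375,::-1],(320,503),interpolation=2)
o=np.zeros((503,800,3),np.uint8);o[:300,:480]=a;o[:,480:]=b
cv2.imwrite('pics/c8.png',o)
```

```text
[ 0.5195 -0.0507  0.1743] [-0.7235 -0.3076  0.3127] [-0.1033  0.0839 -0.0339]
```

View pics/c8.png

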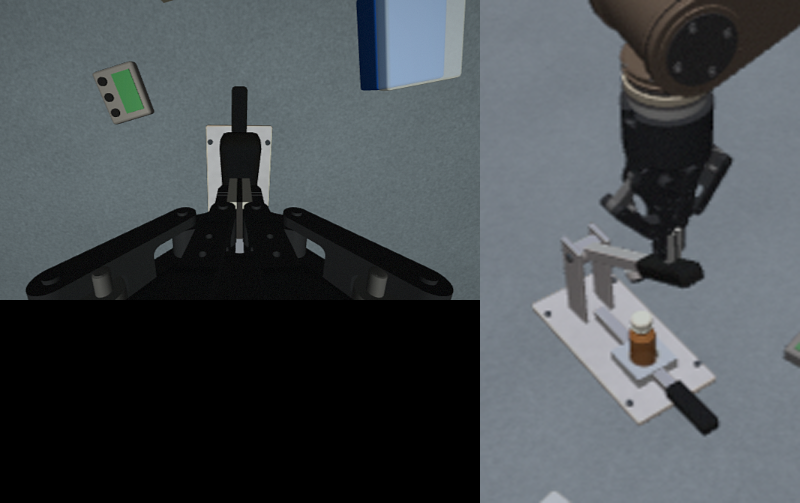

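>>> servo_tool:
  increments:
    - [0, 0, 0.04, -0.07, 0]
    - [0, 0.01, 0.08, -0.14, 0]
    - [0, 0.01, 0.12, -0.21, 0]
    - [0, 0.02, 0.16, -0.28, 0]
    - [0, 0.02, 0.2, -0.35, 0]
    - [0, 0.03, 0.23, -0.42, 0]
    - [0, 0.03, 0.26, -0.49, 0]
    - [0, 0.03, 0.28, -0.56, 0]
    - [0, 0.04, 0.3, -0.62, 0]
    - [0, 0.04, 0.32, -0.66, 0]

```text
time: 21.27
eef_pos: [0.5211, -0.0378, 0.1476]
tcp_rot: [0.747, 0.665, 0.002, -0.002]
contact_force: [-0.4, -0.1, 1.1]
opening: -0.004
```

```bash
python3 -c "
from plant import ctrl
s=ctrl.get_state();print(s['time'],s['eef_pos'],s['contact_force'],s['wrist_torque'])"
```

```text
21.2667 [ 0.52113132 -0.03777964  0.14762525] [-0.44571203 -0.07856466  1.10108439] [-0.04384219 -0.10220194 -0.01121619]
```

>>> servo_tool:
  increments:
    - [0, 0, 0.01, -0.03, 0]
    - [0, 0, 0.02, -0.06, 0]
    - [0, 0, 0.03, -0.09, 0]
    - [0, 0, 0.04, -0.12, 0]
    - [0, 0.01, 0.05, -0.14, 0]
    - [0, 0.01, 0.06, -0.16, 0]
    - [0, 0.01, 0.07, -0.18, 0]
    - [0, 0.01, 0.08, -0.2, 0]
    - [0, 0.01, 0.09, -0.22, 0]
    - [0, 0.01, 0.1, -0.24, 0]

```text
time: 22.1
eef_pos: [0.5216, -0.0339, 0.138]
tcp_rot: [0.747, 0.665, 0.002, -0.002]
contact_force: [0.1, -1.0, 0.9]
opening: 0.002
```

>>> servo_tool:
  increments:
    - [0, 0, 0.01, -0.02, 0]
    - [0, 0, 0.02, -0.04, 0]
    - [0, 0, 0.03, -0.06, 0]
    - [0, 0, 0.04, -0.08, 0]
    - [0, 0.01, 0.05, -0.1, 0]
    - [0, 0.01, 0.06, -0.12, 0]
    - [0, 0.01, 0.07, -0.14, 0]
    - [0, 0.01, 0.07, -0.16, 0]
    - [0, 0.01, 0.07, -0.18, 0]
    - [0, 0.01, 0.07, -0.2, 0]

```text
time: 22.93
eef_pos: [0.522, -0.0309, 0.1299]
tcp_rot: [0.747, 0.665, 0.002, -0.002]
contact_force: [-0.3, -0.2, 0.4]
opening: -0.004
```

>>> servo_tool:
  increments:
    - [0, 0, 0.01, -0.01, 0]
    - [0, 0, 0.01, -0.02, 0]
    - [0, 0, 0.02, -0.03, 0]
    - [0, 0, 0.02, -0.04, 0]
    - [0, 0, 0.03, -0.05, 0]
    - [0, 0, 0.03, -0.06, 0]
    - [0, 0, 0.04, -0.07, 0]
    - [0, 0, 0.04, -0.08, 0]
    - [0, 0, 0.05, -0.09, 0]
    - [0, 0, 0.05, -0.1, 0]

```text
time: 23.77
eef_pos: [0.522, -0.0288, 0.1259]
tcp_rot: [0.747, 0.665, 0.002, -0.002]
contact_force: [-0.1, -0.4, 0.6]
opening: -0.002
```

>>> servo_tool:
  increments:
    - [0, 0, 0.01, -0.01, 0]
    - [0, 0, 0.01, -0.02, 0]
    - [0, 0, 0.02, -0.03, 0]
    - [0, 0, 0.02, -0.04, 0]
    - [0, 0, 0.03, -0.05, 0]
    - [0, 0, 0.03, -0.06, 0]
    - [0, 0, 0.04, -0.07, 0]
    - [0, 0, 0.04, -0.08, 0]
    - [0, 0, 0.05, -0.09, 0]
    - [0, 0, 0.05, -0.1, 0]

```text
time: 24.6
eef_pos: [0.522, -0.0268, 0.1218]
tcp_rot: [0.747, 0.665, 0.002, -0.002]
contact_force: [0.5, -0.4, 0.4]
opening: -0.003
```

>>> servo_tool:
  increments:
    - [0, 0, 0, -0.01, 0]
    - [0, 0, 0, -0.02, 0]
    - [0, 0, 0.01, -0.03, 0]
    - [0, 0, 0.01, -0.04, 0]
    - [0, 0, 0.01, -0.05, 0]
    - [0, 0, 0.01, -0.06, 0]
    - [0, 0, 0.02, -0.07, 0]
    - [0, 0, 0.02, -0.08, 0]
    - [0, 0, 0.02, -0.09, 0]
    - [0, 0, 0.02, -0.1, 0]

```text
time: 25.43
eef_pos: [0.5221, -0.0259, 0.1179]
tcp_rot: [0.747, 0.665, 0.002, -0.002]
contact_force: [-0.2, 0.4, 0.4]
opening: 0.004
```

>>> servo_tool:
  increments:
    - [0, 0, 0, -0.01, 0]
    - [0, 0, 0, -0.02, 0]
    - [0, 0, 0.01, -0.03, 0]
    - [0, 0, 0.01, -0.04, 0]
    - [0, 0, 0.01, -0.05, 0]
    - [0, 0, 0.01, -0.06, 0]
    - [0, 0, 0.02, -0.07, 0]
    - [0, 0, 0.02, -0.08, 0]
    - [0, 0, 0.02, -0.09, 0]
    - [0, 0, 0.02, -0.1, 0]

```text
time: 26.27
eef_pos: [0.5221, -0.025, 0.1138]
tcp_rot: [0.747, 0.665, 0.002, -0.002]
contact_force: [1.0, 0.5, 0.9]
opening: 0.0
```

>>> servo_tool:
  increments:
    - [0, 0, 0, -0.01, 0]
    - [0, 0, 0, -0.02, 0]
    - [0, 0, 0, -0.03, 0]
    - [0, 0, 0, -0.04, 0]
    - [0, 0, 0, -0.05, 0]
    - [0, 0, 0, -0.06, 0]
    - [0, 0, 0, -0.07, 0]
    - [0, 0, 0, -0.08, 0]
    - [0, 0, 0, -0.09, 0]
    - [0, 0, 0, -0.1, 0]

```text
time: 27.1
eef_pos: [0.5221, -0.025, 0.1098]
tcp_rot: [0.747, 0.665, 0.002, -0.002]
contact_force: [-0.4, -0.2, 0.1]
opening: 0.004
```

Run:
```python
from h import *
s=shot('scene','s9.png');t=shot('wrist','w9.png');st=ctrl.get_state();print(st['eef_pos'],st['contact_force'])
cv2.imwrite('pics/c9.png',cv2.resize(s['frame'][130:250,255:355,::-1],(500,600),interpolation=2))
```

```text
[ 0.5220305  -0.0249866   0.10972733] [-0.06866127  0.72503996  1.03256699]
```

View pics/c9.png

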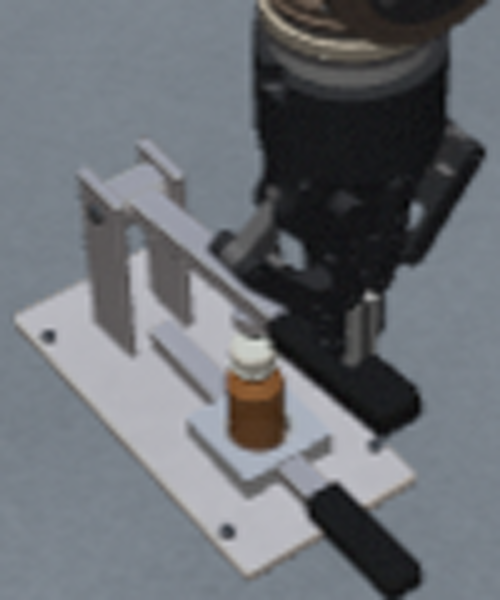

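>>> servo_tool:
  increments:
    - [0, 0, 0, -0.01, 0]
    - [0, 0, 0, -0.02, 0]
    - [0, 0, 0, -0.03, 0]
    - [0, 0, 0, -0.04, 0]
    - [0, 0, 0, -0.05, 0]
    - [0, 0, 0, -0.06, 0]
    - [0, 0, 0, -0.07, 0]
    - [0, 0, 0, -0.07, 0]
    - [0, 0, 0, -0.07, 0]
    - [0, 0, 0, -0.07, 0]

```text
time: 28.03
eef_pos: [0.522, -0.025, 0.1069]
tcp_rot: [0.747, 0.665, 0.002, -0.002]
contact_force: [-0.4, 0.3, 1.2]
opening: -0.001
```

>>> servo_tool:
  increments:
    - [0, 0, 0, -0.01, 0]
    - [0, 0, 0, -0.02, 0]
    - [0, 0, 0, -0.03, 0]
    - [0, 0, 0, -0.04, 0]
    - [0, 0, 0, -0.05, 0]
    - [0, 0, 0, -0.06, 0]
    - [0, 0, 0, -0.07, 0]
    - [0, 0, 0, -0.07, 0]
    - [0, 0, 0, -0.07, 0]
    - [0, 0, 0, -0.07, 0]

```text
time: 28.87
eef_pos: [0.522, -0.025, 0.1041]
tcp_rot: [0.747, 0.665, 0.002, -0.002]
contact_force: [-0.1, -0.7, 0.7]
opening: 0.0
```

>>> servo_tool:
  increments:
    - [0, 0, 0, -0.01, 0]
    - [0, 0, 0, -0.02, 0]
    - [0, 0, 0, -0.03, 0]
    - [0, 0, 0, -0.04, 0]
    - [0, 0, 0, -0.05, 0]
    - [0, 0, 0, -0.06, 0]
    - [0, 0, 0, -0.07, 0]
    - [0, 0, 0, -0.07, 0]
    - [0, 0, 0, -0.07, 0]
    - [0, 0, 0, -0.07, 0]

```text
time: 29.7
eef_pos: [0.522, -0.0251, 0.1013]
tcp_rot: [0.747, 0.665, 0.002, -0.002]
contact_force: [0.2, 0.9, 0.6]
opening: -0.003
```

>>> servo_tool:
  increments:
    - [0, 0, 0, -0.01, 0]
    - [0, 0, 0, -0.02, 0]
    - [0, 0, 0, -0.03, 0]
    - [0, 0, 0, -0.04, 0]
    - [0, 0, 0, -0.05, 0]
    - [0, 0, 0, -0.06, 0]
    - [0, 0, 0, -0.07, 0]
    - [0, 0, 0, -0.07, 0]
    - [0, 0, 0, -0.07, 0]
    - [0, 0, 0, -0.07, 0]

```text
time: 30.53
eef_pos: [0.522, -0.0251, 0.0986]
tcp_rot: [0.747, 0.665, 0.002, -0.002]
contact_force: [0.2, 0.5, 1.6]
opening: -0.002
```

>>> servo_tool:
  increments:
    - [0, 0, 0, -0.01, 0]
    - [0, 0, 0, -0.02, 0]
    - [0, 0, 0, -0.03, 0]
    - [0, 0, 0, -0.04, 0]
    - [0, 0, 0, -0.05, 0]
    - [0, 0, 0, -0.06, 0]
    - [0, 0, 0, -0.07, 0]
    - [0, 0, 0, -0.07, 0]
    - [0, 0, 0, -0.07, 0]
    - [0, 0, 0, -0.07, 0]

```text
time: 31.37
eef_pos: [0.522, -0.0251, 0.0958]
tcp_rot: [0.747, 0.665, 0.002, -0.002]
contact_force: [0.5, 0.8, 0.2]
opening: -0.0
```

>>> servo_tool:
  increments:
    - [0, 0, 0, -0.01, 0]
    - [0, 0, 0, -0.02, 0]
    - [0, 0, 0, -0.03, 0]
    - [0, 0, 0, -0.04, 0]
    - [0, 0, 0, -0.05, 0]
    - [0, 0, 0, -0.06, 0]
    - [0, 0, 0, -0.07, 0]
    - [0, 0, 0, -0.07, 0]
    - [0, 0, 0, -0.07, 0]
    - [0, 0, 0, -0.07, 0]

```text
time: 32.2
eef_pos: [0.522, -0.0251, 0.093]
tcp_rot: [0.747, 0.665, 0.002, -0.002]
contact_force: [0.5, 0.2, 0.6]
opening: 0.004
```

Run:
```python
from h import *
np.set_printoptions(precision=4,suppress=True)
s=shot('scene','s10.png');w=shot('wrist','w10.png');t=shot('top','t10.png');st=ctrl.get_state();print(st['eef_pos'],st['contact_force'],st['wrist_torque'])
old=cv2.imread('pics/s9.png')
a=cv2.resize(s['frame'][150:240,265:345,::-1],(400,450),interpolation=2);b=cv2.resize(old[150:240,265:345],(400,450),interpolation=2)
o=np.zeros((600,800,3),np.uint8);o[:450,:400]=b;o[:450,400:]=a
o[450:,:240]=cv2.resize(w['frame'][:,:,::-1],(240,150));o[450:,260:640]=cv2.resize(w['frame'][130:280,200:440,::-1],(380,150)) 
cv2.imwrite('pics/c10.png',o)
for q in('grip','pad_root','cap_top','hinge'):
    for n,c in(('s',s),('w',w)): print(q,n,[(np.round(x['centre'],1).tolist(),round(x['conf'],2)) for x in ctrl.landmark_of(c,q)[:3]])
n=np.array([.5165,-.0915]);y=np.array([.119,.993])
for ph in(85,90,93,96):
    r=np.radians(ph);f=lambda L,o:[*(n+y*(-.1+L*np.sin(r)-o*np.cos(r))),.098+L*np.cos(r)+o*np.sin(r)]
    print(ph,'grip',proj(s,f(.17,.009)),'end',proj(s,f(.21,.009)),'pad',proj(s,f(.1,0)))
print('cap',proj(s,[*n,.08]),proj(s,[*n,.074]),'tcp',proj(s,st['eef_pos']))
```

```text
[ 0.522  -0.0251  0.093 ] [0.7124 0.6611 0.5165] [ 0.0987 -0.023  -0.0104]
grip s [([205.3, 324.4], 0.7), ([320.4, 272.5], 0.48), ([297.1, 389.3], 0.32)]
grip w [([245.7, 326.5], 0.78)]
pad_root s [([192.9, 301.9], 0.79)]
pad_root w [([341.7, 322.9], 0.56)]
cap_top s [([170.2, 282.6], 0.66), ([196.0, 305.3], 0.5), ([331.2, 409.6], 0.42)]
cap_top w []
hinge s [([168.2, 280.9], 0.78)]
hinge w []
85 grip [323.7381 203.5396] end [335.327  213.5478] pad [305.0002 190.0823]
90 grip [324.099  208.5116] end [335.5862 219.6471] pad [305.1866 192.8513]
93 grip [324.1385 211.2917] end [335.5149 223.0297] pad [305.2026 194.4062]
96 grip [324.0479 213.9111] end [335.2786 226.1953] pad [305.1476 195.8762]
cap [305.3624 198.2718] [305.4201 200.0497] tcp [323.9893 211.3379]
```

View pics/c10.png

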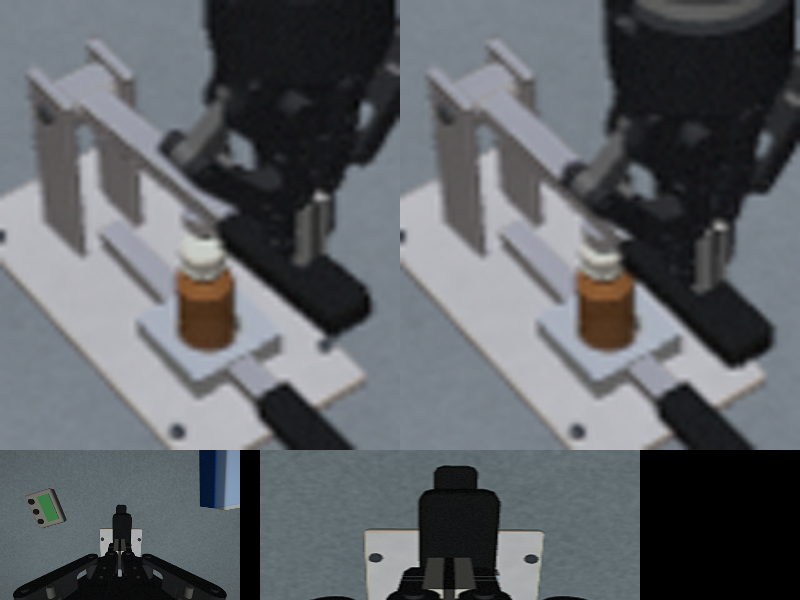

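>>> servo_tool:
  increments:
    - [0, 0, 0, -0.01, 0]
    - [0, 0, 0, -0.01, 0]
    - [0, 0, 0, -0.02, 0]
    - [0, 0, 0, -0.02, 0]
    - [0, 0, 0, -0.03, 0]
    - [0, 0, 0, -0.03, 0]
    - [0, 0, 0, -0.04, 0]
    - [0, 0, 0, -0.04, 0]
    - [0, 0, 0, -0.05, 0]
    - [0, 0, 0, -0.05, 0]

```text
time: 33.58
eef_pos: [0.522, -0.0251, 0.0909]
tcp_rot: [0.747, 0.665, 0.002, -0.002]
contact_force: [1.2, 0.4, 0.6]
opening: -0.003
```

Run:
```python
import cv2,numpy as np
# cap/vial profile along the vial's column in scene, before (s6 no lever), s8, s9, s10
for n in('s6','s8','s9','s10'):
    f=cv2.imread(f'pics/{n}.png').astype(int)
    print(n,[tuple(f[r,303:308].mean(0).astype(int)) for r in range(190,212)])
```

```text
s6 [(np.int64(142), np.int64(135), np.int64(130)), (np.int64(152), np.int64(146), np.int64(142)), (np.int64(164), np.int64(158), np.int64(156)), (np.int64(175), np.int64(169), np.int64(168)), (np.int64(184), np.int64(178), np.int64(178)), (np.int64(189), np.int64(183), np.int64(183)), (np.int64(192), np.int64(197), np.int64(193)), (np.int64(194), np.int64(200), np.int64(196)), (np.int64(194), np.int64(200), np.int64(196)), (np.int64(194), np.int64(200), np.int64(195)), (np.int64(193), np.int64(199), np.int64(195)), (np.int64(187), np.int64(194), np.int64(193)), (np.int64(154), np.int64(162), np.int64(166)), (np.int64(106), np.int64(114), np.int64(116)), (np.int64(118), np.int64(125), np.int64(127)), (np.int64(121), np.int64(129), np.int64(131)), (np.int64(40), np.int64(67), np.int64(100)), (np.int64(50), np.int64(88), np.int64(134)), (np.int64(50), np.int64(87), np.int64(133)), (np.int64(48), np.int64(85), np.int64(130)), (np.int64(32), np.int64(55), np.int64(83)), (np.int64(26), np.int64(49), np.int64(76))]
s8 [(np.int64(142), np.int64(135), np.int64(130)), (np.int64(153), np.int64(
[... 2273 characters left out ...]
p.int64(113)), (np.int64(111), np.int64(107), np.int64(109)), (np.int64(93), np.int64(93), np.int64(97)), (np.int64(98), np.int64(99), np.int64(100)), (np.int64(130), np.int64(134), np.int64(132)), (np.int64(190), np.int64(197), np.int64(196)), (np.int64(156), np.int64(165), np.int64(168)), (np.int64(108), np.int64(116), np.int64(118)), (np.int64(120), np.int64(128), np.int64(129)), (np.int64(123), np.int64(131), np.int64(134)), (np.int64(41), np.int64(68), np.int64(102)), (np.int64(52), np.int64(91), np.int64(137)), (np.int64(50), np.int64(89), np.int64(135)), (np.int64(50), np.int64(87), np.int64(133)), (np.int64(31), np.int64(55), np.int64(84)), (np.int64(27), np.int64(50), np.int64(78))]
```

>>> servo_tool:
  increments:
    - [0, 0, 0, -0.01, 0]
    - [0, 0, 0, -0.02, 0]
    - [0, 0, 0, -0.03, 0]
    - [0, 0, 0, -0.04, 0]
    - [0, 0, 0, -0.05, 0]
    - [0, 0, 0, -0.05, 0]
    - [0, 0, 0, -0.05, 0]
    - [0, 0, 0, -0.05, 0]
    - [0, 0, 0, -0.05, 0]
    - [0, 0, 0, -0.05, 0]

```text
time: 34.42
eef_pos: [0.5221, -0.025, 0.0892]
tcp_rot: [0.747, 0.665, 0.002, -0.002]
contact_force: [-1.4, 0.7, 3.8]
opening: -0.004
```

>>> servo_tool:
  increments:
    - [0, 0, 0, -0.01, 0]
    - [0, 0, 0, -0.02, 0]
    - [0, 0, 0, -0.03, 0]
    - [0, 0, 0, -0.04, 0]
    - [0, 0, 0, -0.05, 0]
    - [0, 0, 0, -0.05, 0]
    - [0, 0, 0, -0.05, 0]
    - [0, 0, 0, -0.05, 0]
    - [0, 0, 0, -0.05, 0]
    - [0, 0, 0, -0.05, 0]

```text
time: 35.25
eef_pos: [0.5222, -0.025, 0.0888]
tcp_rot: [0.747, 0.665, 0.002, -0.002]
contact_force: [-4.2, 2.1, 11.4]
opening: 0.002
```

>>> servo_tool:
  increments:
    - [0, 0, 0, -0.045, 0]
    - [0, 0, 0, -0.05, 0]
    - [0, 0, 0, -0.055, 0]
    - [0, 0, 0, -0.06, 0]
    - [0, 0, 0, -0.065, 0]
    - [0, 0, 0, -0.065, 0]
    - [0, 0, 0, -0.065, 0]
    - [0, 0, 0, -0.065, 0]
    - [0, 0, 0, -0.065, 0]
    - [0, 0, 0, -0.065, 0]

```text
time: 36.08
eef_pos: [0.5221, -0.0249, 0.0871]
tcp_rot: [0.747, 0.665, 0.002, -0.003]
contact_force: [-4.2, 1.6, 8.4]
opening: 0.003
```

```bash
cat > prof.py <<'E'
from h import *
s=shot('scene');st=ctrl.get_state();print(st['eef_pos'],st['contact_force'],st['time'])
print(s['frame'][198:212,303:308].mean((1,2)).astype(int).tolist())
E
python3 prof.py
```

```text
[ 0.52214245 -0.02489942  0.08712606] [-3.2793014   2.09523162  8.76156615] 36.1333
[108, 96, 100, 127, 182, 118, 117, 133, 84, 94, 92, 90, 56, 51]
```

>>> servo_tool:
  increments:
    - [0, 0, 0, -0.04, 0]
    - [0, 0, 0, -0.045, 0]
    - [0, 0, 0, -0.05, 0]
    - [0, 0, 0, -0.055, 0]
    - [0, 0, 0, -0.06, 0]
    - [0, 0, 0, -0.065, 0]
    - [0, 0, 0, -0.07, 0]
    - [0, 0, 0, -0.075, 0]
    - [0, 0, 0, -0.08, 0]
    - [0, 0, 0, -0.08, 0]

```text
time: 36.97
eef_pos: [0.522, -0.025, 0.0837]
tcp_rot: [0.747, 0.665, 0.001, -0.003]
contact_force: [-0.7, 0.6, 0.2]
opening: -0.002
```

```bash
python3 prof.py
```

```text
[ 0.52204108 -0.02495125  0.08372097] [-0.47849544  0.35178769  1.79308892] 37.0167
[104, 98, 95, 107, 181, 192, 148, 115, 132, 118, 92, 91, 58, 52]
```

Force fell from 8.4 to about 1 N. The cap rim in the scene image moved down about 1.7 px (about 6 mm), so the cap has clicked. Next I back off along the arc so the arm springs open under control.

>>> servo_tool:
  increments:
    - [0, 0, 0, 0.2, 0]
    - [0, 0, -0.02, 0.5, 0]
    - [0, 0, -0.12, 0.95, 0]
    - [0, -0.03, -0.22, 1.3, 0]
    - [0, -0.04, -0.35, 1.68, 0]
    - [0, -0.06, -0.52, 2.03, 0]
    - [0, -0.08, -0.7, 2.38, 0]
    - [0, -0.1, -0.87, 2.68, 0]
    - [0, -0.13, -1.09, 2.98, 0]
    - [0, -0.16, -1.34, 3.25, 0]

```text
time: 37.85
eef_pos: [0.5157, -0.0793, 0.2155]
tcp_rot: [0.747, 0.665, 0.002, -0.002]
contact_force: [0.3, -0.2, -0.2]
opening: 0.001
```

>>> servo_tool:
  increments:
    - [0, -0.02, -0.23, 0.24, 0]
    - [0, -0.04, -0.53, 0.46, 0]
    - [0, -0.07, -0.82, 0.68, 0]
    - [0, -0.1, -1.15, 0.86, 0]
    - [0, -0.14, -1.5, 1.01, 0]
    - [0, -0.18, -1.84, 1.14, 0]
    - [0, -0.22, -2.19, 1.23, 0]
    - [0, -0.26, -2.56, 1.29, 0]
    - [0, -0.31, -2.93, 1.31, 0]
    - [0, -0.35, -3.3, 1.31, 0]

```text
time: 38.68
eef_pos: [0.5013, -0.2129, 0.268]
tcp_rot: [0.747, 0.665, 0.002, -0.002]
contact_force: [-0.1, -0.4, -0.4]
opening: 0.002
```

>>> servo_tool:
  increments:
    - [0, -0.04, -0.3, 0, 0]
    - [0, -0.08, -0.65, 0, 0]
    - [0, -0.12, -1, 0, 0]
    - [0, -0.17, -1.4, 0, 0]
    - [0, -0.22, -1.8, 0, 0]
    - [0, -0.27, -2.2, 0, 0]
    - [0, -0.3, -2.5, 0, 0]
    - [0, -0.3, -2.5, 0, 0]
    - [0, -0.3, -2.5, 0, 0]
    - [0, -0.3, -2.5, 0, 0]

```text
time: 39.52
eef_pos: [0.4894, -0.3125, 0.2678]
tcp_rot: [0.747, 0.665, 0.002, -0.003]
contact_force: [0.1, -0.1, -0.6]
opening: -0.0
```

Run:
```python
from h import *
np.set_printoptions(precision=4,suppress=True)
s=shot('scene','s11.png');t=shot('top','t11.png');st=ctrl.get_state();print(st['time'],st['eef_pos'],st['contact_force'])
a=cv2.imread('pics/s6.png').astype(int).mean(2)
print('before',a[190:226,303:308].mean(1).astype(int).tolist());print('after ',s['frame'][190:226,303:308].mean((1,2)).astype(int).tolist())
for q in('grip','pad_root','hinge','cap_top','vial'): print(q,[(np.round(x['centre'],1).tolist(),round(x['conf'],2)) for x in ctrl.landmark_of(s,q)[:4]])
# difference of scene vs first picture away from robot
f0=cv2.imread('pics/s0.png').astype(int);d=np.abs(f0-s['frame'][:,:,::-1]).max(2)>40
n,l,stt,c=cv2.connectedComponentsWithStats(d.astype(np.uint8));print([x.tolist() for x in stt[1:] if x[4]>15])
cv2.imwrite('pics/c11.png',np.hstack([cv2.resize(s['frame'][80:380,220:460,::-1],(480,600),interpolation=2),cv2.resize(s['frame'][180:240,280:330,::-1],(320,384),interpolation=2)[[min(i,383) for i in range(600)]]]))
```

```text
39.6167 [ 0.4895 -0.3121  0.268 ] [-0.1387 -0.2632  0.0153]
before [136, 147, 159, 171, 180, 185, 194, 196, 196, 196, 196, 191, 160, 112, 124, 127, 69, 91, 90, 88, 56, 50, 50, 50, 52, 55, 55, 54, 55, 74, 142, 174, 174, 174, 166, 132]
after  [132, 144, 156, 168, 177, 180, 179, 181, 191, 193, 193, 193, 192, 185, 142, 110, 126, 112, 87, 86, 54, 49, 48, 49, 52, 53, 53, 54, 54, 73, 139, 170, 171, 170, 163, 130]
grip [([102.9, 268.2], 0.97)]
pad_root [([131.8, 272.4], 0.92)]
hinge [([168.9, 282.2], 0.74), ([199.6, 304.1], 0.5)]
cap_top [([200.2, 305.1], 0.65), ([331.0, 410.2], 0.61)]
vial [([276.8, 405.9], 0.81), ([350.2, 406.6], 0.8), ([299.6, 392.2], 0.75), ([219.0, 303.5], 0.7)]
[[218, 0, 8, 5, 23], [211, 0, 57, 78, 2335], [254, 0, 9, 21, 98], [412, 0, 72, 136, 5272], [485, 0, 91, 148, 7493], [488, 55, 15, 5, 49], [486, 61, 11, 27, 177], [300, 203, 12, 18, 184], [366, 302, 16, 20, 236]]
```

```bash
python3 -c "
from plant import ctrl
print(ctrl.sign_off())"
```

```text
the job is handed in; nothing more can be done
None
```

I moved the high-capped vial, the rack's far pocket at x ≈ 0.60 m, into the pliers' nest and pressed it shut with the pliers. Then I let the arm spring back open and handed the job in at about 40 s.

- **Seating:** the vial's foot met the nest floor at the height I had worked out, with 7.6 N. I then let go of it.
- **Press:** I pushed the arm down in small steps. The highest force I read was 11.4 N. It fell to 8.4 N and then to about 1 N as the cap snapped. Force was only read between steps, so a short peak in between would not show.
- **Cap home:** the cap rim dropped about 2 pixels in the scene image. The network's cap-top point is at row 200.2, where a shut cap should project to row 200.0.
- **Rest of the scene:** the lever's points are back within about 2 pixels of where they started. Comparing the first and last scene pictures, the only changes on the bench are the nest and the emptied pocket. The gripper is clear of everything, with no contact force.

- **Did not agree:** first contact with the cap came about 1 cm lower than my geometry predicted. I checked in the image that the cap was still perched before pressing on.
- **Not checked:** the picture limit was used up, so the last check relies on pixel measurements and the networks, not on a viewed image.

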